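# Level the rocking counter shelf

### The job

The small counter shelf rocks because the screw foot under its near left corner is too short. Stand the spirit level lengthwise on the shelf and let go of it; then press that corner down by the foot's black knob until the foot bears firmly on the table, and turn the knob until the bubble sits in the middle between its two lines while the corner is pressed. Finish while still holding the knob and pressing it down firmly, with about 15 N, so that I can tighten the lock nut, and do not push the shelf about or upset anything on it or around it.

Things in the scene. Friction and masses are not known exactly. Their poses are not given: they have to be found in the camera images.
- shelf: loose low shelf, 0.8 kg: wooden board 180 (x) x 300 (y) x 18 mm on 4 legs at x +-75, y +-125. Origin at table level under the board's centre; x to its back (away from the robot, yaw within 0.2 rad), y to its left, z up; board top at z = 90. The strip x -85 to -5 is empty but for the knob; jar and tin stand behind. Three legs are plain and equal, the near left one (-75, +125) is a screw foot
- knob: black fluted knob, 38 mm across, 26 high, on a vertical screw through the shelf's near left corner. Origin: centre of its underside, 7.5 mm above the board at the start. Clockwise from above lengthens the foot, 1 mm per rad; knob and foot go down together, so with the foot on the table the knob keeps its height and the board's corner rises.
- knob_top (a point): centre of the knob's top face, 26 mm above its underside. The foot starts 1.9 to 3.1 mm too short, so the knob needs 1.9 to 3.1 rad of turning in all, clockwise. It turns with about 0.06 N m and stays where it is left. As the shelf rocks on to the foot the knob moves outward (shelf -x, +y) nearly as far as it goes down; it moves back in as the corner rises
- foot: round rubber foot, 34 mm across, under the knob on the same screw. Origin: centre of its underside, z = 0 when it stands on the table. Unpressed, the shelf rests level on its three plain legs with this foot in the air; over about 4 N down on the knob rocks the shelf about its diagonal on to this foot
- level: aluminium spirit level, 150 mm long (x), 24 wide (y), 42 high, 0.19 kg, standing loose on the table, near right, in front of the shelf. Origin: centre of its underside; z up. The lower 26 mm are a solid bar; the vial lies in a 62 mm gap in the middle of the top, seen from above and the sides. On the shelf either end may point left
- bubble (a joint): bubble's place along the level's x, in m: 0 mid-vial, + towards +x, at most 0.02. It is 12 mm long, the two black lines 16 mm apart: between them within +-2 mm. It runs to the higher end, 0.6 mm per mrad of slope, and settles in about 1.5 s; with the level lengthwise on the pressed shelf 1 mm too short a foot shows as about 2.4 mm of bubble, towards the right
- jar: glass jar with a red lid, 67 mm across, 70 mm high, on the back right of the shelf; origin under its centre
- tin: green tin, 58 mm across, 72 mm high, on the back middle of the shelf; origin under its centre
- mug: blue mug 77 mm across, 90 mm high, right of the shelf, a bystander; origin under its centre
- spice_jar: spice jar with a red cap, 45 mm across, 106 mm high, back right, a bystander; origin under its centre
- lemon: lemon, 82x58x57 mm, left front, a bystander; origin under its centre
- spanner: flat steel spanner 150 mm long, lying at the front of the table, for the lock nut, not needed, a bystander; origin under its centre
- oil_bottle: tall oil bottle, 58x58x282 mm, back left, a bystander; origin under its centre
- spray_pink: spray bottle, 55x119x247 mm, left, a bystander; origin under its centre
There are look-alikes about, which are no part of the job. There is more than one size of the tin; the one meant has the size given above.

How it is judged:
On the way, in this order (a step that is already met when the one before it is completed fails the run):
1. the spirit level stands on the shelf, upright and along its length, let go (z of level in the frame of shelf between 0.086 and 0.096 m and x of level in the frame of shelf between -0.09 and 0.09 m and y of level in the frame of shelf between -0.1 and 0.1 m and angle between the x axis of level and the y axis of shelf, either way round below 0.15 rad and angle between level's own z axis and vertical below 0.08 rad and contact force between the fingers and level below 0.3 N and linear speed of level below 0.02 m/s), for 0.2 s.
2. the corner is pressed down by its knob on to the short foot, the bubble still off the middle (contact force between foot and anything else above 3 N and contact force between the fingers and knob above 1 N and (value of joint bubble above 0.0025 m or value of joint bubble below -0.0025 m)), for 0.2 s.
At the end, for the whole second after the job is handed in: level upright on the shelf, lengthwise within 0.15 rad, untouched; bubble within 2 mm of the middle; fingers on the knob (over 2 N), screw foot bearing on the table with over 7.5 N (some 15 N on the knob); shelf still and within 0.012 rad of level; jar and tin upright (value of joint bubble between -0.002 and 0.002 m and contact force between the fingers and knob above 2 N and contact force between foot and anything else above 7.5 N and z of level in the frame of shelf between 0.086 and 0.096 m and x of level in the frame of shelf between -0.09 and 0.09 m and y of level in the frame of shelf between -0.1 and 0.1 m and angle between the x axis of level and the y axis of shelf, either way round below 0.15 rad and angle between level's own z axis and vertical below 0.08 rad and contact force between the fingers and level below 0.3 N and angle between shelf's own z axis and vertical below 0.012 rad and linear speed of shelf below 0.02 m/s and angle between each of jar, tin's own z axis and vertical below 0.2 rad); the arm keeps its last pose, push and grip.
It fails at once if the shelf is pushed more than 40 mm (distance of shelf from where it was at the start of the episode above 0.04 m).
It fails at once if the jar or the tin is tipped or taken off its place on the shelf (angle between any of jar, tin's own z axis and vertical above 0.3 rad or distance of any of jar, tin from where it was at the start of the episode above 0.05 m).
It fails at once if a bystander is pushed more than 30 mm (distance of any of mug, spice_jar, lemon, spanner, oil_bottle, spray_pink from where it was at the start of the episode above 0.03 m).
It also fails if it takes over 72 s, if anything falls off the work surface, if the arm or the gripper's body presses on something with over 40 N, if the wrist force passes 120 N, or if a joint passes its speed limit or range.

### The arm

A 6-joint arm with a two-finger parallel gripper is mounted at the origin on a cart in front of the work surface, level with it; the furniture and walls round the work are solid. World frame = base frame: x ahead of the robot, y to its left, z up, the work surface at z = 0. Lengths are in m, angles in rad, forces in N, time in s.
With the tool pointing down it reaches from about 0.3 to 0.875 m from the base axis. Payload 6.4 kg.
Tool frame: the origin (TCP) lies at the very end of the fingers, on their centre line; the grasp point (between the pads) lies 19 mm behind it; z points along the fingers, y is the line along which they close (so a half turn about z gives the same grasp; the last joint's range is limited). The gripper opens to 85 mm and grips with 20 to 120 N. Pads are 22 mm wide; open, the fingers measure 114 mm over their backs; the gripper's body (76 mm by 85 mm) begins 54 mm behind the grasp point. The pads swing forward as they close: fully open they stand 13 mm farther back than shut.
Start: joints at [-1.528, 0.181, 1.607, -0, 1.354, -0.206], TCP at [0.142, -0.557, 0.231] pointing down, gripper open.
Joint ranges: [-2.99, 2.99], [-0.89, 2.07], [0.3, 2.58], [-1.14, 4.28], [0, 2.63], [-3.12, 3.12]. Speed limits (rad/s): [2.57, 2.57, 3.01, 3.14, 3.14, 3.14].

### API

Orientations are given as a unit quaternion [w, x, y, z].
In Python, from plant import state, camera, job_done, search_frame gives the robot as it stands.
- The arm moves only by the shell command python3 -m crank 'ROWS' [FORCE]. ROWS is a JSON object whose one key "targets" holds a list of rows, each an object of numbers: "wx", "wy", "wz": the turn, a rotation vector about the tool's x, y, z in units of 5 degrees (1.0 is 5 degrees); "dx", "dy", "dz": the shift along the tool's x, y, z in units of 25 mm (1.0 is 25 mm); "hand": the opening, from 0 (shut) to 1 (fully open). In form: {"targets": [{"wx": .., "wy": .., "wz": .., "dx": .., "dy": .., "dz": .., "hand": ..}, ...]}. A call has 1 to 5 rows; each row shifts and turns the commanded pose from where the row before left it, along the tool's axes as they then stand; what a row does not reach is not made up. A row lasts 1/12 s, in which the tool goes at most 41.7 mm and 7.16 degrees, less where a joint would pass 70% of its speed; a pose out of reach is approached as far as the arm can. A call is refused whole if a number of a shift passes 1 or a number of a turn 1, either way. A call with a gripper value outside its range is refused whole. The fingers move at their own pace and stop on an object; FORCE is the grip in N (left out, the last holds). Time passes only in rows, so rows that do not move let the fingers close. It gives the time, the measured TCP pose, the force, the opening and the grip force at its end, in the units of the state.
- state(): the state, without advancing time (a new reading comes with each control period).
- camera(name): name is "side" or "top" or "wrist"; returns a dict with "frame" (384x512x3 uint8, blue, green, red), "depth" (384x512 float32, m along the optical axis (not along the pixel's ray), 0 where there is no reading), "camera_matrix" (3x3 intrinsics, pixels), "cam_to_world" (4x4, takes a point from camera to world coordinates). Camera axes: x right, y down, z forward; pixel columns grow to the right and rows downward; lengths in m; the calibration is good to about 2 mm. A picture is of the moment at which its call begins.
- job_done(): hands the job in; it is judged then, once.
Trained networks look in the newest picture that a camera, given by its name, has taken for a name from the list of things; names that differ only in an ending like _2 or _b are one class to them, and where a whole thing is asked for, a point or a joint stands for the part that bears it (a point fixed in the world has none). Each returns a list of dicts, best first, with "score" (0 to 1); they miss things now and then, are a little off and sometimes report something else, mostly with a low value. They report only what shows in the picture. A call takes as long as a camera call. They do not tell look-alikes from the thing itself.
- search_frame(camera, name): "bbox" ([left, top, right, bottom] in pixels, round what is visible of it).
The state is a dict: "time_s": time; "qpos": joint angles; "joint_velocities": joint speeds; "effort": joint torques, N m; "ee_pos": TCP position; "tool_rot": TCP orientation; "contact_force": force on the tool from outside, world axes, zero at the start; "moment": the same for the moment, N m; "grip_width": finger opening in m; "gripper_force": force on a finger pad.
Only numpy, scipy, OpenCV 4.12 (cv2) and the standard library are available. Lean on these libraries where they do the work, as an engineer would, in place of code of your own. Each camera call takes 0.05 s, during which the arm holds its last target. There are 200 camera calls.

## Working session

There is one attempt and no reset: what is moved stays moved. The work goes in short steps, Python scripts to look and compute and a shell command to move; the robot and the scene stay as the last step left them, time stands still between calls to the robot, and variables do not carry over. Pictures are saved under pics/ and viewed, at most 10 in all, crops included, and the job is handed in when it is done.

```bash
ls; mkdir -p pics; cat > h.py <<'E'
import numpy as np, cv2
from plant import state, camera, job_done, search_frame
def pts(c):
    d=c["depth"];K=c["camera_matrix"];T=c["cam_to_world"]
    v,u=np.mgrid[:384,:512]
    P=np.stack([(u-K[0,2])/K[0,0]*d,(v-K[1,2])/K[1,1]*d,d,np.ones_like(d)],-1)
    W=(P@T.T)[...,:3]; W[d<=0]=np.nan
    return W
E
python3 - <<'E'
from h import *
s=state();print({k:np.round(v,3) for k,v in s.items()})
a=[]
for n in["top","side"]:
    c=camera(n);np.savez(""+n,**c);a.append(c["frame"])
    W=pts(c);print(n,np.round(c["cam_to_world"],2).tolist(),c["camera_matrix"][0,0])
    for o in["shelf","knob","level","jar","tin","mug","lemon","spanner"]:
        for r in search_frame(n,o)[:3]:
            b=np.array(r["bbox"]).astype(int);m=W[(b[1]+b[3])//2,(b[0]+b[2])//2]
            print(n,o,round(r["score"],2),b,np.round(m,3))
    cv2.imwrite(f"pics/{n}.png",cv2.resize(c["frame"],(800,600)))
E
```

```text
pics
{'time_s': np.float64(0.0), 'qpos': array([-1.528,  0.182,  1.608,  0.   ,  1.354, -0.206]), 'joint_velocities': array([-0.   ,  0.   ,  0.002,  0.   , -0.001, -0.   ]), 'effort': array([-0.0000e+00, -4.4488e+01, -3.5134e+01, -0.0000e+00,  9.0000e-03,
        0.0000e+00]), 'ee_pos': array([ 0.142, -0.557,  0.23 ]), 'tool_rot': array([-0.001,  0.992,  0.124,  0.   ]), 'contact_force': array([-0.465,  0.235,  0.894]), 'moment': array([ 0.029,  0.041, -0.027]), 'gripper_force': np.float64(0.0), 'grip_width': np.float64(0.085)}
top [[-0.02, -0.99, 0.12, 0.4], [-1.0, 0.01, -0.03, 0.04], [0.02, -0.12, -0.99, 0.96], [0.0, 0.0, 0.0, 1.0]] 351.18924475120247
top shelf 0.61 [189 131 309 205] [0.568 0.022 0.092]
top knob 0.7 [335 142 365 167] [ 0.599 -0.231  0.102]
top knob 0.68 [189 184 209 201] [0.505 0.143 0.126]
top knob 0.67 [247 126 273 158] [ 0.617 -0.003  0.158]
top level 0.96 [307 211 366 255] [ 0.403 -0.203  0.04 ]
top jar 0.68 [281 129 306 161] [ 0.609 -0.081  0.157]
top tin 0.92 [247 126 270 156] [0.62  0.001 0.155]
top tin 0.69 [196 245 212 262] [0.358 0.139 0.054]
top tin 0.6
[... 395 characters left out ...]
helf 0.69 [167 162 288 255] [0.5   0.157 0.125]
side knob 0.83 [219 204 235 224] [0.494 0.165 0.116]
side knob 0.48 [121 146 164 273] [0.516 0.364 0.227]
side knob 0.31 [234 138 256 170] [ 0.597 -0.066  0.143]
side level 0.66 [300 178 351 200] [ 0.371 -0.082  0.099]
side jar 0.87 [234 136 258 171] [ 0.596 -0.069  0.145]
side tin 0.78 [301 185 337 234] [ 0.359 -0.019  0.078]
side tin 0.77 [280 246 299 277] [0.349 0.155 0.048]
side tin 0.71 [208 148 235 184] [0.613 0.022 0.138]
side mug 0.55 [282 146 308 179] [ 0.527 -0.239  0.07 ]
side mug 0.44 [232 138 256 171] [ 0.598 -0.063  0.144]
side lemon 0.75 [195 272 239 307] [0.426 0.297 0.048]
side spanner 0.56 [272 234 328 264] [0.365 0.059 0.007]
```

View pics/top.png

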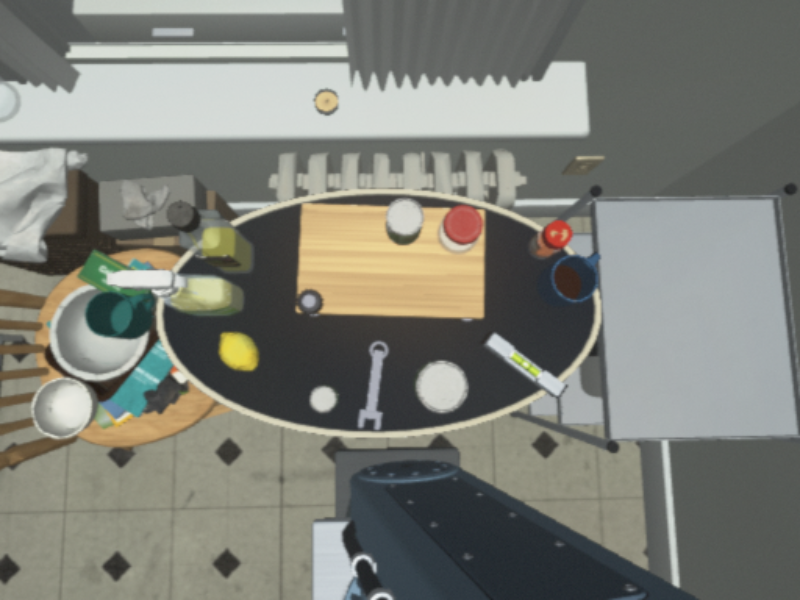

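View pics/side.png

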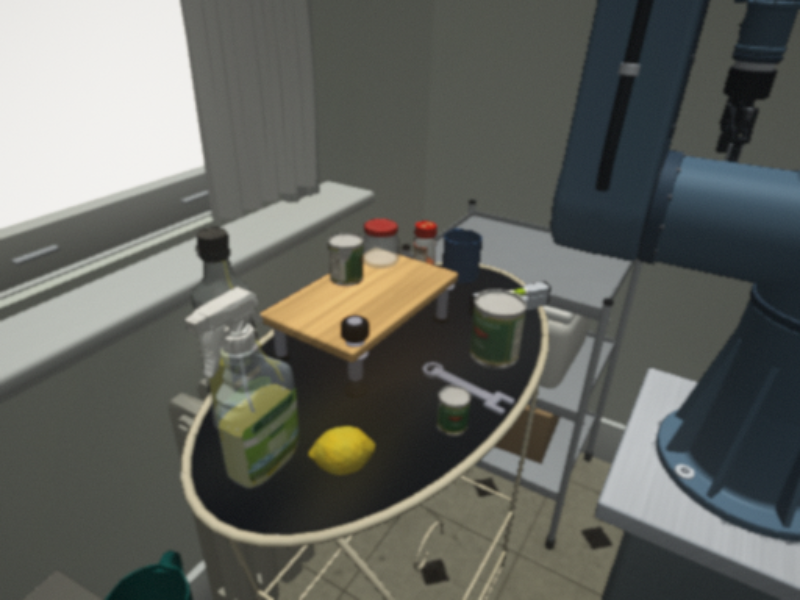

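```bash
python3 - <<'E'
from h import *
c=np.load("top.npz");c={k:c[k] for k in c};W=pts(c);f=c["frame"]
x,y,z=W[...,0],W[...,1],W[...,2]
def rect(m):
    m=cv2.morphologyEx(m.astype(np.uint8),cv2.MORPH_OPEN,np.ones((2,2)))
    n,l,st,ce=cv2.connectedComponentsWithStats(m)
    i=1+np.argmax(st[1:,4]);p=np.stack([x,y,z],-1)[l==i]
    return cv2.minAreaRect(p[:,:2].astype(np.float32)),np.round(np.median(p,0),4),len(p)
u=np.arange(512)[None]+0*np.arange(384)[:,None];v=np.arange(384)[:,None]+0*u
box=lambda a,b,cc,d:(u>=a)&(u<=cc)&(v>=b)&(v<=d)
print("level",rect(box(300,205,372,262)&(z>.03)&(z<.06)))
print("lvl.022+",rect(box(300,205,372,262)&(z>.015)&(z<.06)))
print("board",rect(box(180,120,320,215)&(z>.082)&(z<.098)))
print("knob",rect(box(183,178,215,207)&(z>.112)&(z<.135)))
print("tin",rect(box(240,120,275,160)&(z>.15)))
print("jar",rect(box(276,120,310,165)&(z>.15)))
cv2.imwrite("pics/crop.png",cv2.resize(f[190:275,180:380],(800,340),interpolation=cv2.INTER_CUBIC))
E
```

```text
level (((0.3880542814731598, -0.2646670341491699), (0.27347293496131897, 0.03635340929031372), 66.82360076904297), array([nan, nan, nan]), 481)
lvl.022+ (((0.3766769766807556, -0.2906224727630615), (0.33467644453048706, 0.03684142976999283), 66.82360076904297), array([nan, nan, nan]), 619)
board (((0.5859674215316772, 0.00696931779384613), (0.3007391095161438, 0.1763995885848999), 79.70234680175781), array([nan, nan, nan]), 6872)
knob (((0.5045716166496277, 0.1438802182674408), (0.035272642970085144, 0.03852960839867592), 72.61761474609375), array([nan, nan, nan]), 207)
tin (((0.6385232210159302, -0.018924128264188766), (0.053815215826034546, 0.098215252161026), 41.88361740112305), array([ 0.6235, -0.0036,  0.1592]), 471)
jar (((0.6151173114776611, -0.09873809665441513), (0.05435672402381897, 0.07743053138256073), 20.954172134399414), array([nan, nan, nan]), 508)
```

View pics/crop.png

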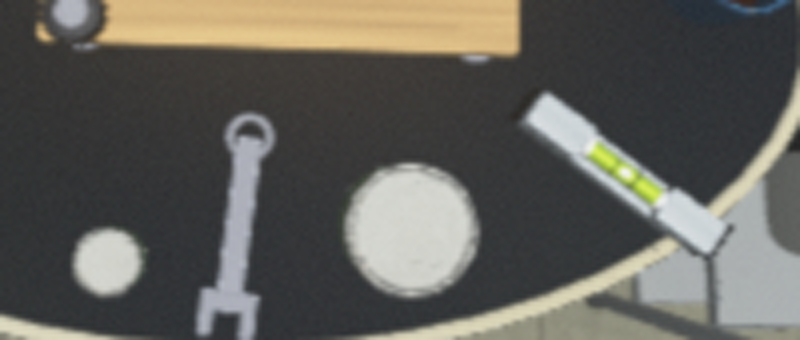

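```bash
cat >> h.py <<'E'
def blob(W,m):
    m=(m&np.isfinite(W).all(-1)).astype(np.uint8)
    n,l,st,ce=cv2.connectedComponentsWithStats(m)
    i=1+np.argmax(st[1:,4]);p=W[l==i]
    q=p[:,:2];c=q.mean(0)
    for _ in range(3):
        _,_,V=np.linalg.svd(q-c,full_matrices=False);a=(q-c)@V.T
        lo,hi=np.percentile(a,[1.5,98.5],axis=0);c=c+((lo+hi)/2)@V
    ang=np.degrees(np.arctan2(V[0,1],V[0,0]))
    return np.round(c,4),np.round(hi-lo,3),round(float((ang+180)%180),1),len(p),np.round(np.median(p[:,2]),4)
v,u=np.mgrid[:384,:512]
box=lambda a,b,cc,d:(u>=a)&(u<=cc)&(v>=b)&(v<=d)
E
python3 - <<'E'
from h import *
for n in["top"]:
    c=dict(np.load(n+".npz"));W=pts(c);z=W[...,2]
    print("level",blob(W,box(305,208,368,257)&(z>.034)&(z<.05)))
    print("board",blob(W,box(185,128,312,208)&(z>.084)&(z<.096)))
    # board sides
    m=np.where(box(185,128,312,208)&(z>.084)&(z<.096),1,0).astype(np.uint8)
    x=W[...,0];y=W[...,1]
    col=[(np.nanmin(x[:,i][m[:,i]>0]),np.nanmedian(y[:,i][m[:,i]>0])) for i in range(215,300)]
    col=np.array(col);pf=np.polyfit(col[:,1],col[:,0],1);print("front edge x=",pf,np.std(col[:,0]-np.polyval(pf,col[:,1])))
    row=np.array([(np.nanmax(y[j][m[j]>0]),np.nanmin(y[j][m[j]>0]),np.nanmedian(x[j][m[j]>0])) for j in range(140,195)])
    for k in(0,1):
        print("side",np.polyfit(row[:,2],row[:,k],1))
    print("knob",blob(W,box(183,178,215,207)&(z>.114)&(z<.132)))
    print("table z",np.nanmedian(z[205:212,250:300]))
s=dict(np.load("side.npz"));W=pts(s);z=W[...,2]
print("knob side",blob(W,box(215,200,240,228)&(z>.118)&(z<.13)))
E
```

```text
level (array([ 0.404, -0.203]), array([0.151, 0.023]), 52.3, 473, np.float64(0.0422))
board (array([0.5707, 0.0184]), array([0.295, 0.182]), 76.1, 6893, np.float64(0.0902))
front edge x= [0.04534774 0.48436339] 0.0006700101776938107
side [0.06366206 0.12642058]
side [-0.06461307 -0.09413046]
knob (array([0.5047, 0.1456]), array([0.036, 0.035]), 69.0, 208, np.float64(0.1237))
table z 0.0005585801743785423
knob side (array([0.5041, 0.1506]), array([0.036, 0.034]), 56.4, 170, np.float64(0.1248))
```

The level is the only one, at top-picture pixel (525,364). The knob at (310,300) on the board corner is the only black fluted one; the mug, jar and tin hits for "knob" are false. The small tin at (323,399) and big tin at (441,386) are look-alikes. The crop shows the level's green vial clearly, and its 151x23x42 mm size matches.

```bash

python3 -m crank '{"targets":[{"dx":0.97,"dy":-0.8},{"dx":0.97,"dy":-0.8},{"dx":0.97,"dy":-0.8},{"dx":0.97,"dy":-0.8},{"dx":0.97,"dy":-0.8}]}'
python3 -m crank '{"targets":[{"dx":0.97,"dy":-0.8},{"dx":0.97,"dy":-0.8},{"dx":0.97,"dy":-0.8},{"dx":0.97,"dy":-0.8},{"dx":0.97,"dy":-0.8}]}'
python3 -m crank '{"targets":[{"dx":0.97,"dy":-0.8},{"dx":0.97,"dy":-0.8},{"dx":0.97,"dy":-0.8},{"dx":0.97,"dy":-0.8},{"wz":-0.95,"dz":0.65}]}'
python3 -m crank '{"targets":[{"wz":-0.95,"dz":0.65},{"wz":-0.95,"dz":0.65},{"wz":-0.95,"dz":0.65},{"wz":-0.95,"dz":0.65},{"wz":-0.95,"dz":0.65}]}'
python3 -m crank '{"targets":[{"wz":-0.95,"dz":0.65},{"wz":-0.95,"dz":0.65},{}]}'
cat >> h.py <<'E'
def rel(target,yaw_deg=None):
    """print needed tool-axis moves (units) from measured pose to world target"""
    from scipy.spatial.transform import Rotation as R
    s=state();q=np.array(s["tool_rot"]);r=R.from_quat(q[[1,2,3,0]])
    X=r.as_matrix()[:,0];yaw=np.degrees(np.arctan2(X[1],X[0]))
    d=np.array(target)-s["ee_pos"];t=r.inv().apply(d)/.025
    print("t",round(float(s["time_s"]),2),"pos",np.round(s["ee_pos"],4),"yaw",round(yaw,2),"tilt",np.round(r.as_matrix()[:2,2],3),"units",np.round(t,2),"wz",None if yaw_deg is None else round(-(yaw_deg-yaw)/5,2),"F",np.round(s["contact_force"],1),"w",np.round(s["grip_width"],4),"gf",np.round(s["gripper_force"],1),"q6",np.round(s["qpos"][5],2))
E
python3 - <<'E'
from h import *
rel([.404,-.203,.004],52.3)
c=camera("wrist");W=pts(c);z=W[...,2]
print(blob(W,(z>.034)&(z<.05)))
cv2.imwrite("pics/w1.png",c["frame"])
E
```

```text
t 0.9 pos [ 0.1416 -0.5573  0.2313] yaw 14.25 tilt [-0. -0.] units [ 13.66 -11.15   9.09] wz -7.61 F [0.7 0.6 0.4] w 0.0855 gf 0.0 q6 -0.21
(array([ 0.1918, -0.7599]), array([0.251, 0.002]), 0.1, 2498, np.float64(0.042))$.targets[0]: bad value
$.targets[0]: bad value
$.targets[0]: bad value
$.targets[0]: bad value
$.targets[0]: bad value
```

```bash

python3 -m crank '{"targets":[{"wx":0,"wy":0,"wz":0,"dx":0.97,"dy":-0.8,"dz":0,"hand":1},{"wx":0,"wy":0,"wz":0,"dx":0.97,"dy":-0.8,"dz":0,"hand":1},{"wx":0,"wy":0,"wz":0,"dx":0.97,"dy":-0.8,"dz":0,"hand":1},{"wx":0,"wy":0,"wz":0,"dx":0.97,"dy":-0.8,"dz":0,"hand":1},{"wx":0,"wy":0,"wz":0,"dx":0.97,"dy":-0.8,"dz":0,"hand":1}]}' && \
python3 -m crank '{"targets":[{"wx":0,"wy":0,"wz":0,"dx":0.97,"dy":-0.8,"dz":0,"hand":1},{"wx":0,"wy":0,"wz":0,"dx":0.97,"dy":-0.8,"dz":0,"hand":1},{"wx":0,"wy":0,"wz":0,"dx":0.97,"dy":-0.8,"dz":0,"hand":1},{"wx":0,"wy":0,"wz":0,"dx":0.97,"dy":-0.8,"dz":0,"hand":1},{"wx":0,"wy":0,"wz":0,"dx":0.97,"dy":-0.8,"dz":0,"hand":1}]}' && \
python3 -m crank '{"targets":[{"wx":0,"wy":0,"wz":0,"dx":0.97,"dy":-0.8,"dz":0,"hand":1},{"wx":0,"wy":0,"wz":0,"dx":0.97,"dy":-0.8,"dz":0,"hand":1},{"wx":0,"wy":0,"wz":0,"dx":0.97,"dy":-0.8,"dz":0,"hand":1},{"wx":0,"wy":0,"wz":0,"dx":0.97,"dy":-0.8,"dz":0,"hand":1},{"wx":0,"wy":0,"wz":-0.95,"dx":0,"dy":0,"dz":0.65,"hand":1}]}' && \
python3 -m crank '{"targets":[{"wx":0,"wy":0,"wz":-0.95,"dx":0,"dy":0,"dz":0.65,"hand":1},{"wx":0,"wy":0,"wz":-0.95,"dx":0,"dy":0,"dz":0.65,"hand":1},{"wx":0,"wy":0,"wz":-0.95,"dx":0,"dy":0,"dz":0.65,"hand":1},{"wx":0,"wy":0,"wz":-0.95,"dx":0,"dy":0,"dz":0.65,"hand":1},{"wx":0,"wy":0,"wz":-0.95,"dx":0,"dy":0,"dz":0.65,"hand":1}]}' && \
python3 -m crank '{"targets":[{"wx":0,"wy":0,"wz":-0.95,"dx":0,"dy":0,"dz":0.65,"hand":1},{"wx":0,"wy":0,"wz":-0.95,"dx":0,"dy":0,"dz":0.65,"hand":1},{"wx":0,"wy":0,"wz":0,"dx":0,"dy":0,"dz":0,"hand":1},{"wx":0,"wy":0,"wz":0,"dx":0,"dy":0,"dz":0,"hand":1}]}'
python3 - <<'E'
from h import *
rel([.404,-.203,.004],52.3)
c=camera("wrist");W=pts(c);z=W[...,2]
print(blob(W,(z>.034)&(z<.05)))
cv2.imwrite("pics/w1.png",c["frame"])
E
```

```text
time_s: 1.37
ee_pos: [0.2351, -0.4293, 0.2313]
tool_rot: [0.0, 0.992, 0.124, 0.0]
contact_force: [0.1, -0.5, -0.3]
grip_width: 0.0852
gripper_force: 0.0
time_s: 1.78
ee_pos: [0.3281, -0.3025, 0.2315]
tool_rot: [0.0, 0.992, 0.124, 0.0]
contact_force: [0.5, -0.3, -0.8]
grip_width: 0.0855
gripper_force: 0.0
time_s: 2.2
ee_pos: [0.4055, -0.1997, 0.218]
tool_rot: [0.002, 0.986, 0.167, 0.003]
contact_force: [0.3, -1.0, -1.4]
grip_width: 0.0853
gripper_force: 0.0
time_s: 2.62
ee_pos: [0.4018, -0.2023, 0.1332]
tool_rot: [0.0, 0.93, 0.367, 0.0]
contact_force: [-0.1, -1.4, -0.0]
grip_width: 0.0856
gripper_force: 0.0
time_s: 2.95
ee_pos: [0.4012, -0.2019, 0.1009]
tool_rot: [-0.001, 0.898, 0.439, -0.0]
contact_force: [0.4, 0.1, 0.5]
grip_width: 0.0858
gripper_force: 0.0
t 2.95 pos [ 0.4012 -0.2019  0.1009] yaw 52.11 tilt [-0.001  0.001] units [0.03 0.12 3.88] wz -0.04 F [0.4 0.1 0.5] w 0.0858 gf 0.0 q6 -0.07
(array([ 0.4055, -0.1997]), array([0.149, 0.023]), 52.2, 7123, np.float64(0.0424))
```

```bash

python3 -m crank '{"targets":[{"wx":0,"wy":0,"wz":0,"dx":0.17,"dy":0.08,"dz":0.96,"hand":1},{"wx":0,"wy":0,"wz":0,"dx":0,"dy":0,"dz":0.96,"hand":1},{"wx":0,"wy":0,"wz":0,"dx":0,"dy":0,"dz":0.96,"hand":1},{"wx":0,"wy":0,"wz":0,"dx":0,"dy":0,"dz":0.92,"hand":1},{"wx":0,"wy":0,"wz":0,"dx":0,"dy":0,"dz":0,"hand":1}]}' && \
python3 -m crank '{"targets":[{"wx":0,"wy":0,"wz":0,"dx":0,"dy":0,"dz":0,"hand":0},{"wx":0,"wy":0,"wz":0,"dx":0,"dy":0,"dz":0,"hand":0},{"wx":0,"wy":0,"wz":0,"dx":0,"dy":0,"dz":0,"hand":0},{"wx":0,"wy":0,"wz":0,"dx":0,"dy":0,"dz":0,"hand":0},{"wx":0,"wy":0,"wz":0,"dx":0,"dy":0,"dz":0,"hand":0}]}' 40 && \
python3 -m crank '{"targets":[{"wx":0,"wy":0,"wz":0,"dx":0,"dy":0,"dz":0,"hand":0},{"wx":0,"wy":0,"wz":0,"dx":0,"dy":0,"dz":0,"hand":0},{"wx":0,"wy":0,"wz":0,"dx":0,"dy":0,"dz":0,"hand":0},{"wx":0,"wy":0,"wz":0,"dx":0,"dy":0,"dz":0,"hand":0},{"wx":0,"wy":0,"wz":0,"dx":0,"dy":0,"dz":0,"hand":0}]}'
```

```text
time_s: 3.42
ee_pos: [0.4043, -0.1988, 0.004]
tool_rot: [-0.002, 0.898, 0.439, -0.001]
contact_force: [-0.7, -0.1, -0.5]
grip_width: 0.0856
gripper_force: 0.0
time_s: 3.83
ee_pos: [0.4067, -0.2009, 0.0076]
tool_rot: [0.001, 0.898, 0.44, 0.0]
contact_force: [-5.3, 3.6, 1.9]
grip_width: 0.0252
gripper_force: 0.3
time_s: 4.25
ee_pos: [0.4067, -0.2008, 0.0076]
tool_rot: [0.001, 0.898, 0.44, 0.0]
contact_force: [-1.3, 0.7, 8.0]
grip_width: 0.023
gripper_force: 40.3
```

```bash

python3 -m crank '{"targets":[{"wx":0,"wy":0,"wz":0,"dx":0,"dy":0,"dz":-0.5,"hand":0},{"wx":0,"wy":0,"wz":0,"dx":0,"dy":0,"dz":-1,"hand":0},{"wx":0,"wy":0,"wz":0,"dx":0,"dy":0,"dz":-1,"hand":0},{"wx":0,"wy":0,"wz":0,"dx":0,"dy":0,"dz":-1,"hand":0},{"wx":0,"wy":0,"wz":0,"dx":0,"dy":0,"dz":-1,"hand":0}]}' && \
python3 -m crank '{"targets":[{"wx":0,"wy":0,"wz":-0.6,"dx":0,"dy":0,"dz":-1,"hand":0},{"wx":0,"wy":0,"wz":-0.8,"dx":0,"dy":0,"dz":-1,"hand":0},{"wx":0,"wy":0,"wz":-0.8,"dx":0,"dy":0,"dz":0,"hand":0},{"wx":0,"wy":0,"wz":-0.8,"dx":0,"dy":0,"dz":0,"hand":0},{"wx":0,"wy":0,"wz":-0.8,"dx":0,"dy":0,"dz":0,"hand":0}]}' && \
python3 -m crank '{"targets":[{"wx":0,"wy":0,"wz":-0.8,"dx":0,"dy":0,"dz":0,"hand":0},{"wx":0,"wy":0,"wz":-0.8,"dx":0,"dy":0,"dz":0,"hand":0},{"wx":0,"wy":0,"wz":-0.8,"dx":0,"dy":0,"dz":0,"hand":0},{"wx":0,"wy":0,"wz":-0.8,"dx":0,"dy":0,"dz":0,"hand":0},{"wx":0,"wy":0,"wz":0,"dx":0,"dy":0,"dz":0,"hand":0}]}'
python3 - <<'E'
from h import *
rel([.523,.001,.100],87.1)
c=camera("top");W=pts(c);z=W[...,2]
print(state()["qpos"])
cv2.imwrite("pics/t2.png",cv2.resize(c["frame"][120:290,180:400],(800,618))[:600])
E
```

```text
time_s: 4.67
ee_pos: [0.4056, -0.1999, 0.1201]
tool_rot: [-0.0, 0.898, 0.44, -0.0]
contact_force: [-0.1, 0.6, -2.1]
grip_width: 0.0232
gripper_force: 39.7
time_s: 5.08
ee_pos: [0.406, -0.2003, 0.1697]
tool_rot: [0.001, 0.812, 0.584, 0.0]
contact_force: [-1.0, 0.3, -2.4]
grip_width: 0.0233
gripper_force: 39.8
time_s: 5.5
ee_pos: [0.4057, -0.2, 0.1689]
tool_rot: [-0.0, 0.723, 0.691, -0.0]
contact_force: [-0.2, 0.0, -1.2]
grip_width: 0.0232
gripper_force: 39.7
t 5.5 pos [ 0.4057 -0.2     0.1689] yaw 87.39 tilt [-0.  0.] units [8.24 4.32 2.76] wz 0.06 F [-0.2  0.  -1.2] w 0.0232 gf 39.7 q6 -0.68
[-7.21485667e-01 -3.03657137e-02  1.96637806e+00 -2.46603758e-05
  1.20563139e+00 -6.72223731e-01]
```

View pics/t2.png

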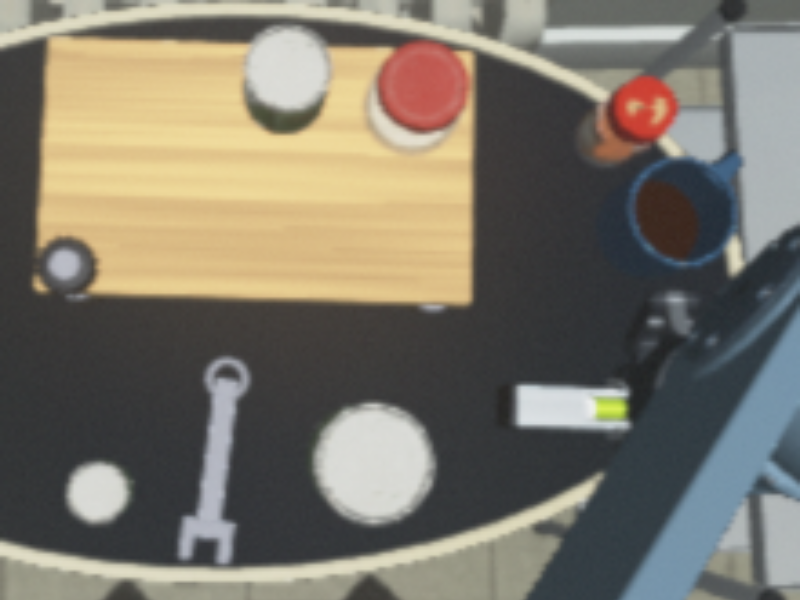

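Level held level and parallel to the board's near edge; nothing disturbed.

```bash

python3 -m crank '{"targets":[{"wx":0,"wy":0,"wz":0,"dx":0.6,"dy":0.3,"dz":0,"hand":0},{"wx":0,"wy":0,"wz":0,"dx":0.9,"dy":0.48,"dz":0,"hand":0},{"wx":0,"wy":0,"wz":0,"dx":0.9,"dy":0.48,"dz":0,"hand":0},{"wx":0,"wy":0,"wz":0,"dx":0.9,"dy":0.48,"dz":0,"hand":0},{"wx":0,"wy":0,"wz":0,"dx":0.9,"dy":0.48,"dz":0,"hand":0}]}' && \
python3 -m crank '{"targets":[{"wx":0,"wy":0,"wz":0,"dx":0.9,"dy":0.48,"dz":0,"hand":0},{"wx":0,"wy":0,"wz":0,"dx":0.9,"dy":0.48,"dz":0,"hand":0},{"wx":0,"wy":0,"wz":0,"dx":0.9,"dy":0.48,"dz":0,"hand":0},{"wx":0,"wy":0,"wz":0,"dx":0.9,"dy":0.48,"dz":0,"hand":0},{"wx":0,"wy":0,"wz":0.06,"dx":0.44,"dy":0.18,"dz":0,"hand":0}]}' && \
python3 -m crank '{"targets":[{"wx":0,"wy":0,"wz":0,"dx":0,"dy":0,"dz":0.8,"hand":0},{"wx":0,"wy":0,"wz":0,"dx":0,"dy":0,"dz":0.8,"hand":0},{"wx":0,"wy":0,"wz":0,"dx":0,"dy":0,"dz":0.6,"hand":0},{"wx":0,"wy":0,"wz":0,"dx":0,"dy":0,"dz":0.2,"hand":0},{"wx":0,"wy":0,"wz":0,"dx":0,"dy":0,"dz":0,"hand":0}]}'
python3 - <<'E'
from h import *
rel([.523,.001,.100],87.1)
E
```

```text
time_s: 5.97
ee_pos: [0.4667, -0.0969, 0.1689]
tool_rot: [0.0, 0.725, 0.689, 0.0]
contact_force: [0.4, -0.4, -2.4]
grip_width: 0.0232
gripper_force: 39.8
time_s: 6.38
ee_pos: [0.5247, 0.0027, 0.169]
tool_rot: [0.0, 0.726, 0.688, 0.001]
contact_force: [-0.3, -0.0, -2.2]
grip_width: 0.0235
gripper_force: 39.8
time_s: 6.8
ee_pos: [0.5223, 0.0007, 0.1074]
tool_rot: [-0.001, 0.726, 0.688, -0.001]
contact_force: [-0.6, -0.4, -1.7]
grip_width: 0.0228
gripper_force: 39.7
t 6.8 pos [0.5223 0.0007 0.1074] yaw 86.87 tilt [-0.003  0.001] units [0.01 0.03 0.29] wz -0.05 F [-0.6 -0.4 -1.7] w 0.0228 gf 39.7 q6 -0.17
```

```bash

python3 -m crank '{"targets":[{"wx":0,"wy":0,"wz":0,"dx":0,"dy":0,"dz":0.1,"hand":0},{"wx":0,"wy":0,"wz":0,"dx":0,"dy":0,"dz":0.1,"hand":0},{"wx":0,"wy":0,"wz":0,"dx":0,"dy":0,"dz":0.05,"hand":0},{"wx":0,"wy":0,"wz":0,"dx":0,"dy":0,"dz":0,"hand":0}]}'
python3 -m crank '{"targets":[{"wx":0,"wy":0,"wz":0,"dx":0,"dy":0,"dz":0.05,"hand":0},{"wx":0,"wy":0,"wz":0,"dx":0,"dy":0,"dz":0,"hand":0}]}'
python3 -m crank '{"targets":[{"wx":0,"wy":0,"wz":0,"dx":0,"dy":0,"dz":0.05,"hand":0},{"wx":0,"wy":0,"wz":0,"dx":0,"dy":0,"dz":0,"hand":0}]}'
```

```text
time_s: 7.13
ee_pos: [0.524, 0.0002, 0.103]
tool_rot: [0.0, 0.726, 0.688, 0.0]
contact_force: [0.3, 0.3, -1.1]
grip_width: 0.0232
gripper_force: 39.7
time_s: 7.3
ee_pos: [0.5238, 0.0003, 0.1015]
tool_rot: [0.0, 0.726, 0.688, 0.0]
contact_force: [-0.1, 0.6, -2.1]
grip_width: 0.0227
gripper_force: 39.7
time_s: 7.47
ee_pos: [0.5236, 0.0004, 0.1]
tool_rot: [-0.0, 0.726, 0.688, -0.0]
contact_force: [-0.1, 0.6, -0.6]
grip_width: 0.0227
gripper_force: 39.7
```

```bash

python3 -m crank '{"targets":[{"wx":0,"wy":0,"wz":0,"dx":0,"dy":0,"dz":0.04,"hand":0},{"wx":0,"wy":0,"wz":0,"dx":0,"dy":0,"dz":0,"hand":0}]}'
python3 -m crank '{"targets":[{"wx":0,"wy":0,"wz":0,"dx":0,"dy":0,"dz":0.04,"hand":0},{"wx":0,"wy":0,"wz":0,"dx":0,"dy":0,"dz":0,"hand":0}]}'
```

```text
time_s: 7.63
ee_pos: [0.5235, 0.0004, 0.0989]
tool_rot: [-0.0, 0.726, 0.688, -0.0]
contact_force: [0.0, -0.8, -1.4]
grip_width: 0.023
gripper_force: 39.7
time_s: 7.8
ee_pos: [0.5235, 0.0004, 0.0978]
tool_rot: [-0.0, 0.726, 0.688, -0.0]
contact_force: [-0.6, 0.2, -2.3]
grip_width: 0.0228
gripper_force: 39.7
```

```bash

python3 -m crank '{"targets":[{"wx":0,"wy":0,"wz":0,"dx":0,"dy":0,"dz":0.04,"hand":0},{"wx":0,"wy":0,"wz":0,"dx":0,"dy":0,"dz":0,"hand":0}]}'
python3 -m crank '{"targets":[{"wx":0,"wy":0,"wz":0,"dx":0,"dy":0,"dz":0.04,"hand":0},{"wx":0,"wy":0,"wz":0,"dx":0,"dy":0,"dz":0,"hand":0}]}'
```

```text
time_s: 7.97
ee_pos: [0.5237, 0.0004, 0.0976]
tool_rot: [-0.0, 0.726, 0.688, -0.0]
contact_force: [-2.5, 0.0, 3.8]
grip_width: 0.0231
gripper_force: 40.5
time_s: 8.13
ee_pos: [0.5237, 0.0004, 0.0976]
tool_rot: [-0.0, 0.726, 0.688, -0.0]
contact_force: [-6.6, 1.3, 14.2]
grip_width: 0.0228
gripper_force: 41.7
```

```bash

python3 -m crank '{"targets":[{"wx":0,"wy":0,"wz":0,"dx":0,"dy":0,"dz":-0.05,"hand":0},{"wx":0,"wy":0,"wz":0,"dx":0,"dy":0,"dz":0,"hand":0},{"wx":0,"wy":0,"wz":0,"dx":0,"dy":0,"dz":0,"hand":0.45},{"wx":0,"wy":0,"wz":0,"dx":0,"dy":0,"dz":0,"hand":0.45},{"wx":0,"wy":0,"wz":0,"dx":0,"dy":0,"dz":0,"hand":0.45}]}'
python3 -m crank '{"targets":[{"wx":0,"wy":0,"wz":0,"dx":0,"dy":0,"dz":-0.2,"hand":0.45},{"wx":0,"wy":0,"wz":0,"dx":0,"dy":0,"dz":-0.5,"hand":0.45},{"wx":0,"wy":0,"wz":0,"dx":0,"dy":0,"dz":-1,"hand":0.45},{"wx":0,"wy":0,"wz":0,"dx":0,"dy":0,"dz":-1,"hand":0.45},{"wx":0,"wy":0,"wz":0,"dx":0,"dy":0,"dz":-1,"hand":0.5}]}'
python3 - <<'E'
from h import *
c=camera("wrist");W=pts(c);z=W[...,2];rel([0.5045,.147,.16])
np.savez("wr",**c)
print(blob(W,(z>.122)&(z<.14)&(W[...,1]<.1)))
cv2.imwrite("pics/w2.png",c["frame"])
E
```

```text
time_s: 8.55
ee_pos: [0.5237, 0.0004, 0.0972]
tool_rot: [0.0, 0.726, 0.688, 0.0]
contact_force: [0.1, 0.3, 0.1]
grip_width: 0.038
gripper_force: 0.0
time_s: 8.97
ee_pos: [0.5234, 0.0005, 0.1909]
tool_rot: [-0.0, 0.726, 0.688, -0.0]
contact_force: [1.1, 0.5, 0.1]
grip_width: 0.0424
gripper_force: 0.0
t 9.02 pos [ 5.265e-01 -1.000e-04  1.966e-01] yaw 86.97 tilt [ 0.008 -0.002] units [ 5.83 -1.2   1.45] wz None F [2.5 0.5 4.2] w 0.0426 gf 0.0 q6 -0.17
(array([0.5236, 0.0009]), array([0.15 , 0.023]), 87.1, 7018, np.float64(0.1323))
```

View pics/w2.png

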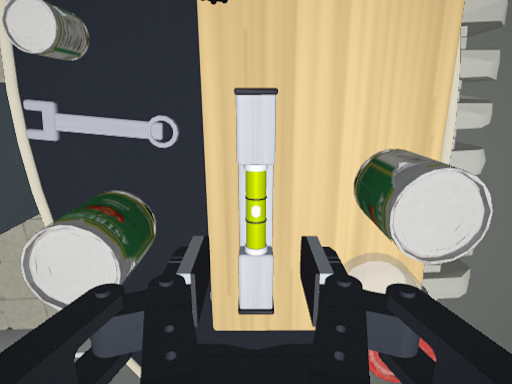

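The level stands alone on the board at (0.524, 0.001), with the bubble at (256,211) between lines at rows 199 and 221. It is centred while unpressed. The fingers are clear; on to the knob.

```bash

python3 -m crank '{"targets":[{"wx":0,"wy":0,"wz":0,"dx":0.85,"dy":-0.3,"dz":0,"hand":0.7},{"wx":0,"wy":0,"wz":0,"dx":0.85,"dy":-0.3,"dz":0,"hand":0.7},{"wx":0,"wy":0,"wz":0,"dx":0.85,"dy":-0.3,"dz":0,"hand":0.7},{"wx":0,"wy":0,"wz":0,"dx":0.85,"dy":-0.3,"dz":0,"hand":0.7},{"wx":0,"wy":0,"wz":0,"dx":0,"dy":0,"dz":0,"hand":0.7}]}'
python3 -m crank '{"targets":[{"wx":0,"wy":0,"wz":0,"dx":0,"dy":0,"dz":0,"hand":0.7},{"wx":0,"wy":0,"wz":0,"dx":0,"dy":0,"dz":0,"hand":0.7},{"wx":0,"wy":0,"wz":0,"dx":0,"dy":0,"dz":0,"hand":0.7}]}' >/dev/null
python3 - <<'E'
from h import *
c=camera("wrist");W=pts(c);z=W[...,2];rel([0.5045,.147,.16])
m=(z>.118)&(z<.130)&(W[...,1]>.1)
print(blob(W,m))
m&=np.isfinite(z);n,l,st,ce=cv2.connectedComponentsWithStats(m.astype(np.uint8));i=1+np.argmax(st[1:,4])
print(st[i]);print(cv2.minEnclosingCircle(W[l==i][:,:2].astype(np.float32)))
b=(z>.084)&(z<.096)&(W[...,1]>.05);print("board z",np.nanmedian(z[b]))
E
```

```text
time_s: 9.43
ee_pos: [0.497, 0.0899, 0.1899]
tool_rot: [-0.001, 0.725, 0.689, 0.0]
contact_force: [0.3, 0.7, -0.0]
grip_width: 0.0602
gripper_force: 0.0
t 9.73 pos [0.4986 0.0861 0.1898] yaw 86.9 tilt [ 0. -0.] units [2.45 0.11 1.19] wz None F [-0.8 -0.6  0.1] w 0.0595 gf 0.0 q6 -0.01
(array([0.5062, 0.1493]), array([0.035, 0.035]), 5.1, 2979, np.float64(0.1244))
[ 231   77   63   65 2979]
((0.5062285661697388, 0.1491178423166275), 0.019953936338424683)
board z 0.09052331461524152
```

```bash

python3 -m crank '{"targets":[{"wx":0,"wy":0,"wz":0,"dx":0.85,"dy":0.06,"dz":0,"hand":0.65},{"wx":0,"wy":0,"wz":0,"dx":0.85,"dy":0.06,"dz":0,"hand":0.65},{"wx":0,"wy":0,"wz":0,"dx":0.83,"dy":0.05,"dz":0,"hand":0.65},{"wx":0,"wy":0,"wz":-1,"dx":0,"dy":0,"dz":0,"hand":0.65},{"wx":0,"wy":0,"wz":-1,"dx":0,"dy":0,"dz":0,"hand":0.65}]}' >/dev/null
python3 -m crank '{"targets":[{"wx":0,"wy":0,"wz":-1,"dx":0,"dy":0,"dz":0.4,"hand":0.65},{"wx":0,"wy":0,"wz":-1,"dx":0,"dy":0,"dz":0.4,"hand":0.65},{"wx":0,"wy":0,"wz":0,"dx":0,"dy":0,"dz":0,"hand":0.65},{"wx":0,"wy":0,"wz":0,"dx":0,"dy":0,"dz":0,"hand":0.65},{"wx":0,"wy":0,"wz":0,"dx":0,"dy":0,"dz":0,"hand":0.65}]}' >/dev/null
python3 - <<'E'
from h import *
rel([0.5062,.1492,.103],107)
c=camera("wrist");W=pts(c);z=W[...,2]
print(blob(W,(z>.118)&(z<.130)&(W[...,1]>.1)))
E
```

```text
t 10.57 pos [0.5062 0.1493 0.1702] yaw 106.77 tilt [ 0. -0.] units [-0.01 -0.    2.69] wz -0.05 F [ 0.3 -0.4 -0.8] w 0.0557 gf 0.0 q6 -0.23
(array([0.506 , 0.1501]), array([0.035, 0.035]), 91.3, 2856, np.float64(0.1244))
```

```bash

python3 -m crank '{"targets":[{"wx":0,"wy":0,"wz":0,"dx":0,"dy":0,"dz":0.8,"hand":0.65},{"wx":0,"wy":0,"wz":0,"dx":0,"dy":0,"dz":0.9,"hand":0.65},{"wx":0,"wy":0,"wz":0,"dx":0,"dy":0,"dz":0.7,"hand":0.65},{"wx":0,"wy":0,"wz":0,"dx":0,"dy":0,"dz":0.25,"hand":0.65},{"wx":0,"wy":0,"wz":0,"dx":0,"dy":0,"dz":0,"hand":0.52}]}' 20
python3 -m crank '{"targets":[{"wx":0,"wy":0,"wz":0,"dx":0,"dy":0,"dz":0,"hand":0.52},{"wx":0,"wy":0,"wz":0,"dx":0,"dy":0,"dz":0,"hand":0.5},{"wx":0,"wy":0,"wz":0,"dx":0,"dy":0,"dz":0,"hand":0.5}]}'
python3 -m crank '{"targets":[{"wx":0,"wy":0,"wz":0,"dx":0,"dy":0,"dz":0,"hand":0.4},{"wx":0,"wy":0,"wz":0,"dx":0,"dy":0,"dz":0,"hand":0.4},{"wx":0,"wy":0,"wz":0,"dx":0,"dy":0,"dz":0,"hand":0.4},{"wx":0,"wy":0,"wz":0,"dx":0,"dy":0,"dz":0,"hand":0.4}]}'
```

```text
time_s: 11.03
ee_pos: [0.5048, 0.1496, 0.1024]
tool_rot: [-0.001, 0.596, 0.803, -0.001]
contact_force: [-0.1, -0.5, -0.0]
grip_width: 0.045
gripper_force: 0.0
time_s: 11.28
ee_pos: [0.5069, 0.1499, 0.1051]
tool_rot: [0.001, 0.595, 0.804, 0.001]
contact_force: [0.5, -0.0, 0.9]
grip_width: 0.0427
gripper_force: 0.0
time_s: 11.62
ee_pos: [0.5062, 0.1501, 0.1043]
tool_rot: [0.0, 0.595, 0.804, 0.001]
contact_force: [-1.1, 1.5, 4.7]
grip_width: 0.036
gripper_force: 21.4
```

```bash

python3 -m crank '{"targets":[{"wx":0,"wy":0,"wz":0,"dx":0,"dy":0,"dz":0,"hand":0.3},{"wx":0,"wy":0,"wz":0,"dx":0,"dy":0,"dz":0,"hand":0.3},{"wx":0,"wy":0,"wz":0,"dx":0,"dy":0,"dz":0,"hand":0.3}]}' 60
python3 -m crank '{"targets":[{"wx":0,"wy":0,"wz":0,"dx":0.026,"dy":-0.021,"dz":0.04,"hand":0.3},{"wx":0,"wy":0,"wz":0,"dx":0,"dy":0,"dz":0,"hand":0.3},{"wx":0,"wy":0,"wz":0,"dx":0,"dy":0,"dz":0,"hand":0.3}]}'
python3 -m crank '{"targets":[{"wx":0,"wy":0,"wz":0,"dx":0.026,"dy":-0.021,"dz":0.04,"hand":0.3},{"wx":0,"wy":0,"wz":0,"dx":0,"dy":0,"dz":0,"hand":0.3},{"wx":0,"wy":0,"wz":0,"dx":0,"dy":0,"dz":0,"hand":0.3}]}'
```

```text
time_s: 11.87
ee_pos: [0.5061, 0.1503, 0.1042]
tool_rot: [0.0, 0.595, 0.804, 0.001]
contact_force: [-2.5, 1.5, 6.9]
grip_width: 0.0348
gripper_force: 59.1
time_s: 12.12
ee_pos: [0.5055, 0.1507, 0.1033]
tool_rot: [0.0, 0.595, 0.804, 0.001]
contact_force: [-3.6, 2.2, 7.2]
grip_width: 0.0349
gripper_force: 59.3
time_s: 12.37
ee_pos: [0.5051, 0.1511, 0.1027]
tool_rot: [0.001, 0.595, 0.804, 0.001]
contact_force: [-3.1, 1.4, 9.0]
grip_width: 0.0347
gripper_force: 59.6
```

```bash

python3 -m crank '{"targets":[{"wx":0,"wy":0,"wz":0,"dx":0.03,"dy":-0.026,"dz":0.04,"hand":0.3},{"wx":0,"wy":0,"wz":0,"dx":0,"dy":0,"dz":0,"hand":0.3},{"wx":0,"wy":0,"wz":0,"dx":0,"dy":0,"dz":0,"hand":0.3}]}'
python3 -m crank '{"targets":[{"wx":0,"wy":0,"wz":0,"dx":0.026,"dy":-0.026,"dz":0.04,"hand":0.3},{"wx":0,"wy":0,"wz":0,"dx":0,"dy":0,"dz":0,"hand":0.3},{"wx":0,"wy":0,"wz":0,"dx":0,"dy":0,"dz":0,"hand":0.3}]}'
python3 - <<'E'
from h import *
c=camera("top");cv2.imwrite("pics/t3.png",cv2.resize(c["frame"][160:220,180:320],(800,343),interpolation=cv2.INTER_CUBIC));np.savez("t3",**c)
E
```

```text
time_s: 12.62
ee_pos: [0.5051, 0.1512, 0.1026]
tool_rot: [0.001, 0.595, 0.804, 0.001]
contact_force: [-3.9, -0.5, 13.8]
grip_width: 0.0348
gripper_force: 60.1
time_s: 12.87
ee_pos: [0.5051, 0.1513, 0.1025]
tool_rot: [0.002, 0.595, 0.804, 0.001]
contact_force: [-4.3, -2.2, 18.8]
grip_width: 0.0352
gripper_force: 60.5
```

View pics/t3.png

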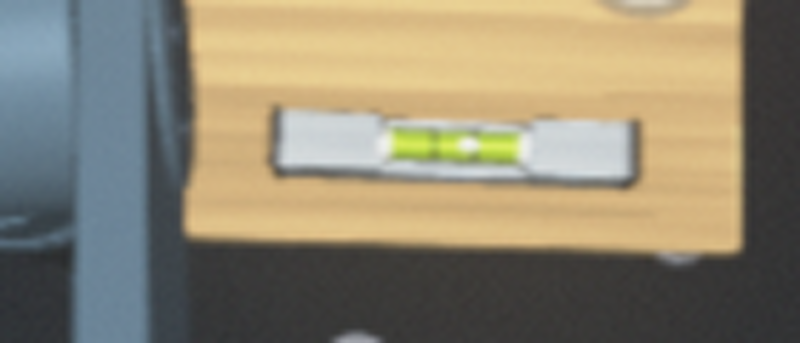

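```bash

python3 -m crank '{"targets":[{"wx":0,"wy":0,"wz":0,"dx":0.01,"dy":-0.04,"dz":-0.01,"hand":0.3},{"wx":0,"wy":0,"wz":0,"dx":0,"dy":0,"dz":0,"hand":0.3},{"wx":0,"wy":0,"wz":0,"dx":0,"dy":0,"dz":0,"hand":0.3},{"wx":0,"wy":0,"wz":0,"dx":0,"dy":0,"dz":0,"hand":0.3},{"wx":0,"wy":0,"wz":0,"dx":0,"dy":0,"dz":0,"hand":0.3}]}' >/dev/null
python3 -m crank '{"targets":[{"wx":0,"wy":0,"wz":0,"dx":0,"dy":0,"dz":0,"hand":0.3},{"wx":0,"wy":0,"wz":0,"dx":0,"dy":0,"dz":0,"hand":0.3},{"wx":0,"wy":0,"wz":0,"dx":0,"dy":0,"dz":0,"hand":0.3},{"wx":0,"wy":0,"wz":0,"dx":0,"dy":0,"dz":0,"hand":0.3},{"wx":0,"wy":0,"wz":0,"dx":0,"dy":0,"dz":0,"hand":0.3}]}' >/dev/null
python3 -m crank '{"targets":[{"wx":0,"wy":0,"wz":0,"dx":0,"dy":0,"dz":0,"hand":0.3},{"wx":0,"wy":0,"wz":0,"dx":0,"dy":0,"dz":0,"hand":0.3},{"wx":0,"wy":0,"wz":0,"dx":0,"dy":0,"dz":0,"hand":0.3},{"wx":0,"wy":0,"wz":0,"dx":0,"dy":0,"dz":0,"hand":0.3},{"wx":0,"wy":0,"wz":0,"dx":0,"dy":0,"dz":0,"hand":0.3}]}'
cat >> h.py <<'E'
def bubble(n="top"):
    """bubble offset to the right of level centre, mm, from blueness (white bubble in green vial) along the vial row"""
    c=camera(n);f=c["frame"].astype(float);W=pts(c);z=W[...,2]
    g=(f[...,1]-f[...,0]>70)&(f[...,1]>f[...,2])&(z>.11)&(z<.15)
    n_,l,st,_=cv2.connectedComponentsWithStats(cv2.dilate(g.astype(np.uint8),np.ones((3,3))))
    x,y,w,h,_=st[1+np.argmax(st[1:,4])]
    rows=f[y+h//2-1:y+h//2+2,x:x+w]
    print("vial cols",x,x+w,"rows",y,y+h,"B",rows[...,0].mean(0).astype(int),"G",rows[...,1].mean(0).astype(int))
    return c
E
python3 - <<'E'
from h import *
rel([.5,.15,.1]);c=bubble()
cv2.imwrite("pics/t4.png",cv2.resize(c["frame"][176:196,220:300],(800,200),interpolation=cv2.INTER_CUBIC))
E
```

```text
time_s: 14.17
ee_pos: [0.5049, 0.1512, 0.1026]
tool_rot: [0.003, 0.595, 0.804, 0.002]
contact_force: [-0.1, -2.0, 14.4]
grip_width: 0.0349
gripper_force: 60.0
t 14.17 pos [0.5049 0.1512 0.1026] yaw 106.96 tilt [ 0.007 -0.001] units [ 0.01 -0.2   0.1 ] wz None F [-0.1 -2.  14.4] w 0.0349 gf 60.0 q6 -0.23
vial cols 248 272 rows 182 189 B [174  98  83  80  80  80  81  78  78  82  86  90 131 186 200 165 112  89
  86  86  86  93 144 215] G [230 222 221 220 221 221 218 198 195 219 222 222 226 230 225 219 223 223
 223 223 223 224 229 235]
```

View pics/t4.png

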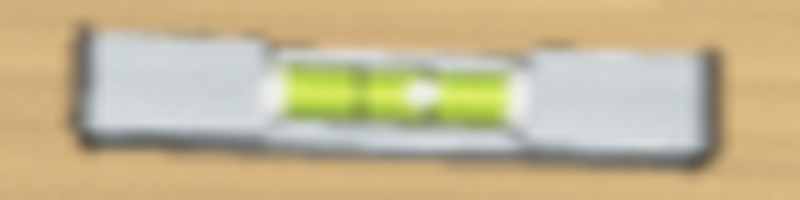

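Bubble settled at column 261.8, vial centre about 251+8.0, so it sits about 6.5 mm towards the right. The foot is therefore about 2.7 mm short. Turning clockwise, easing inward as the corner rises.

```bash

python3 -m crank '{"targets":[{"wx":0,"wy":0,"wz":0.8,"dx":-0.009,"dy":0.012,"dz":0,"hand":0.3},{"wx":0,"wy":0,"wz":1,"dx":0,"dy":0,"dz":0,"hand":0.3},{"wx":0,"wy":0,"wz":1,"dx":0,"dy":0,"dz":0,"hand":0.3},{"wx":0,"wy":0,"wz":1,"dx":0,"dy":0,"dz":0,"hand":0.3},{"wx":0,"wy":0,"wz":1,"dx":0,"dy":0,"dz":0,"hand":0.3}]}'
python3 -m crank '{"targets":[{"wx":0,"wy":0,"wz":1,"dx":-0.004,"dy":0.015,"dz":0,"hand":0.3},{"wx":0,"wy":0,"wz":1,"dx":0,"dy":0,"dz":0,"hand":0.3},{"wx":0,"wy":0,"wz":1,"dx":0,"dy":0,"dz":0,"hand":0.3},{"wx":0,"wy":0,"wz":1,"dx":0,"dy":0,"dz":0,"hand":0.3},{"wx":0,"wy":0,"wz":0.8,"dx":0,"dy":0,"dz":0,"hand":0.3}]}'
python3 - <<'E'
from h import *
rel([.5,.15,.1]);c=bubble()
E
```

```text
time_s: 14.63
ee_pos: [0.5055, 0.151, 0.1026]
tool_rot: [0.003, 0.751, 0.661, 0.003]
contact_force: [2.0, -2.5, 13.5]
grip_width: 0.0351
gripper_force: 59.8
time_s: 15.05
ee_pos: [0.506, 0.1507, 0.1025]
tool_rot: [0.002, 0.872, 0.49, 0.003]
contact_force: [2.5, -3.1, 11.8]
grip_width: 0.0346
gripper_force: 59.8
t 15.05 pos [0.506  0.1507 0.1025] yaw 58.72 tilt [ 0.008 -0.001] units [-0.15 -0.19  0.1 ] wz None F [ 2.5 -3.1 11.8] w 0.0346 gf 59.8 q6 0.61
vial cols 248 272 rows 182 189 B [198 105  84  83  83  81  80  80  80  80  82  94 157 196 184 137  94  84
  86  85  85  89 127 206] G [228 218 218 219 219 219 218 207 193 207 220 221 226 229 214 204 220 221
 222 222 222 222 226 234]
```

```bash

python3 -m crank '{"targets":[{"wx":0,"wy":0,"wz":0.8,"dx":0.003,"dy":0.01,"dz":0.02,"hand":0.3},{"wx":0,"wy":0,"wz":1,"dx":0,"dy":0,"dz":0,"hand":0.3},{"wx":0,"wy":0,"wz":1,"dx":0,"dy":0,"dz":0,"hand":0.3},{"wx":0,"wy":0,"wz":1,"dx":0,"dy":0,"dz":0,"hand":0.3},{"wx":0,"wy":0,"wz":1,"dx":0,"dy":0,"dz":0,"hand":0.3}]}'
python3 -m crank '{"targets":[{"wx":0,"wy":0,"wz":1,"dx":0.006,"dy":0.008,"dz":0.01,"hand":0.3},{"wx":0,"wy":0,"wz":1,"dx":0,"dy":0,"dz":0,"hand":0.3},{"wx":0,"wy":0,"wz":1,"dx":0,"dy":0,"dz":0,"hand":0.3},{"wx":0,"wy":0,"wz":1,"dx":0,"dy":0,"dz":0,"hand":0.3},{"wx":0,"wy":0,"wz":1,"dx":0,"dy":0,"dz":0,"hand":0.3}]}'
python3 -m crank '{"targets":[{"wx":0,"wy":0,"wz":1,"dx":0.01,"dy":0.005,"dz":0.01,"hand":0.3},{"wx":0,"wy":0,"wz":1,"dx":0,"dy":0,"dz":0,"hand":0.3},{"wx":0,"wy":0,"wz":1,"dx":0,"dy":0,"dz":0,"hand":0.3},{"wx":0,"wy":0,"wz":1,"dx":0,"dy":0,"dz":0,"hand":0.3},{"wx":0,"wy":0,"wz":0.8,"dx":0,"dy":0,"dz":0,"hand":0.3}]}'
python3 - <<'E'
from h import *
rel([.5,.15,.1]);c=bubble()
E
```

```text
time_s: 15.52
ee_pos: [0.5065, 0.1503, 0.1025]
tool_rot: [0.002, 0.954, 0.298, 0.004]
contact_force: [1.6, -4.4, 13.7]
grip_width: 0.0347
gripper_force: 60.1
time_s: 15.93
ee_pos: [0.5069, 0.1499, 0.1024]
tool_rot: [0.002, 0.996, 0.085, 0.004]
contact_force: [1.5, -5.8, 15.3]
grip_width: 0.0347
gripper_force: 60.2
time_s: 16.35
ee_pos: [0.5072, 0.1494, 0.1024]
tool_rot: [0.001, 0.992, -0.124, 0.004]
contact_force: [0.6, -8.0, 18.7]
grip_width: 0.0348
gripper_force: 60.4
t 16.35 pos [0.5072 0.1494 0.1024] yaw -14.28 tilt [ 0.008 -0.003] units [-0.28  0.05  0.09] wz None F [ 0.6 -8.  18.7] w 0.0348 gf 60.4 q6 1.89
vial cols 248 272 rows 181 189 B [200 120  87  85  84  84  84  83  80  79  88 132 168 171 143  95  84  83
  80  81  82  84 107 197] G [224 213 209 209 210 211 211 207 189 192 212 217 222 222 208 194 210 219
 219 220 221 222 225 232]
```

```bash

python3 -m crank '{"targets":[{"wx":0,"wy":0,"wz":0.8,"dx":0.012,"dy":0.03,"dz":-0.02,"hand":0.3},{"wx":0,"wy":0,"wz":1,"dx":0,"dy":0,"dz":0,"hand":0.3},{"wx":0,"wy":0,"wz":1,"dx":0,"dy":0,"dz":0,"hand":0.3},{"wx":0,"wy":0,"wz":1,"dx":0,"dy":0,"dz":0,"hand":0.3},{"wx":0,"wy":0,"wz":0.8,"dx":0,"dy":0,"dz":0,"hand":0.3}]}'
for i in 1 2 3 4; do python3 -m crank '{"targets":[{"wx":0,"wy":0,"wz":0,"dx":0,"dy":0,"dz":0,"hand":0.3},{"wx":0,"wy":0,"wz":0,"dx":0,"dy":0,"dz":0,"hand":0.3},{"wx":0,"wy":0,"wz":0,"dx":0,"dy":0,"dz":0,"hand":0.3},{"wx":0,"wy":0,"wz":0,"dx":0,"dy":0,"dz":0,"hand":0.3},{"wx":0,"wy":0,"wz":0,"dx":0,"dy":0,"dz":0,"hand":0.3}]}' >/dev/null; done
python3 - <<'E'
from h import *
rel([.5,.15,.1]);c=bubble()
w=camera("wrist")["frame"]
a=cv2.resize(c["frame"][176:196,220:300],(800,200),interpolation=cv2.INTER_CUBIC)
cv2.imwrite("pics/t5.png",np.vstack([a,cv2.copyMakeBorder(w,0,0,0,288,cv2.BORDER_CONSTANT)]))
E
```

```text
time_s: 16.82
ee_pos: [0.5072, 0.1489, 0.1024]
tool_rot: [-0.0, 0.948, -0.32, 0.004]
contact_force: [1.9, -6.3, 13.8]
grip_width: 0.0351
gripper_force: 59.9
t 18.48 pos [0.5071 0.1489 0.1024] yaw -37.05 tilt [ 0.008 -0.002] units [-0.26  0.14  0.09] wz None F [ 2.5 -5.6 14.8] w 0.035 gf 60.0 q6 2.28
vial cols 248 272 rows 181 189 B [197 117  85  84  84  84  86  85  81  85 115 158 171 151 108  81  80  81
  83  83  82  82 103 194] G [221 210 206 207 207 209 210 207 188 187 210 218 220 217 203 187 202 215
 218 219 218 219 221 230]
```

View pics/t5.png

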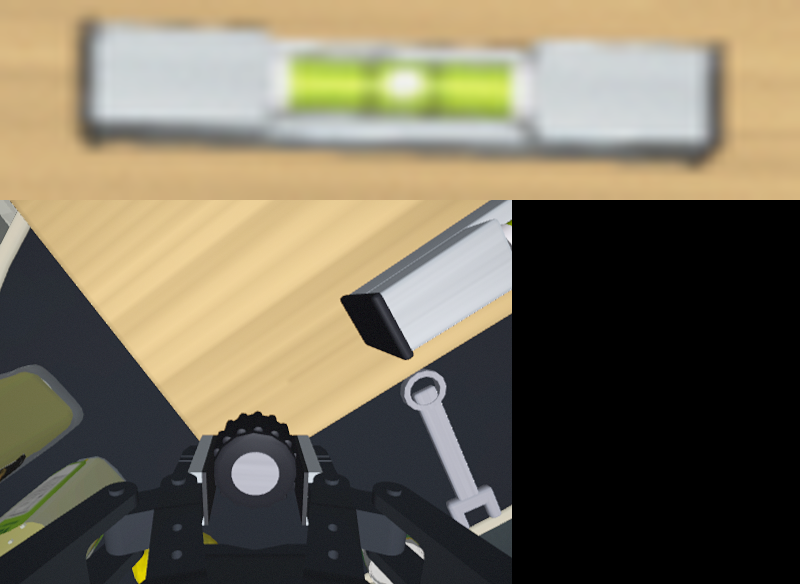

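The bubble now sits between the lines, about 0.4 mm to the right, and the wrist view shows the knob held between the pads. One small last turn, then settle and check.

```bash

python3 -m crank '{"targets":[{"wx":0,"wy":0,"wz":0.9,"dx":0.012,"dy":0.016,"dz":0.008,"hand":0.3},{"wx":0,"wy":0,"wz":0,"dx":0,"dy":0,"dz":0,"hand":0.3},{"wx":0,"wy":0,"wz":0,"dx":0,"dy":0,"dz":0,"hand":0.3}]}'
for i in 1 2 3 4 5; do python3 -m crank '{"targets":[{"wx":0,"wy":0,"wz":0,"dx":0,"dy":0,"dz":0,"hand":0.3},{"wx":0,"wy":0,"wz":0,"dx":0,"dy":0,"dz":0,"hand":0.3},{"wx":0,"wy":0,"wz":0,"dx":0,"dy":0,"dz":0,"hand":0.3},{"wx":0,"wy":0,"wz":0,"dx":0,"dy":0,"dz":0,"hand":0.3},{"wx":0,"wy":0,"wz":0,"dx":0,"dy":0,"dz":0,"hand":0.3}]}' >/dev/null; done
python3 - <<'E'
from h import *
rel([.5,.15,.1]);c=bubble();W=pts(c);z=W[...,2]
m=(z>.084)&(z<.098)&box(215,128,300,205);P=W[m];A=np.c_[P[:,:2],np.ones(len(P))]
print("board slopes",np.linalg.lstsq(A,P[:,2],rcond=None)[0])
E
```

```text
time_s: 18.83
ee_pos: [0.5072, 0.1487, 0.1024]
tool_rot: [-0.001, 0.935, -0.355, 0.004]
contact_force: [1.2, -4.7, 15.5]
grip_width: 0.0348
gripper_force: 60.1
t 20.92 pos [0.5072 0.1487 0.1024] yaw -41.55 tilt [ 0.008 -0.002] units [-0.25  0.15  0.09] wz None F [ 2.4 -4.8 15.5] w 0.0351 gf 60.1 q6 2.36
vial cols 248 272 rows 181 189 B [197 119  86  83  84  84  84  85  82  85 115 158 170 151 108  80  79  81
  81  83  84  82 103 193] G [221 210 206 206 207 207 208 207 188 186 210 217 219 216 202 186 200 214
 216 218 220 219 221 230]
board slopes [ 0.00174212 -0.00344587  0.08930524]
```

```bash
python3 -c "
from plant import job_done
print(job_done())"
```

```text
the job is handed in; nothing more can be done
None
```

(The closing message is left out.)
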